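# Battery check of an insulation tester

## Robot

A 6-joint arm with a two-finger parallel gripper is mounted at the origin on the work surface. World frame = base frame: x ahead of the robot, y to its left, z up, the work surface at z = 0. Lengths are in m, angles in rad, forces in N, time in s.
With the tool pointing down it reaches from about 0.3 to 0.95 m from the base axis. Payload 3.1 kg.
Tool frame: the origin (TCP) lies on the centre line of the jaws, within the pads' length; the fingertips stand 8 mm ahead of it and the grasp point (between the pads) lies 11 mm behind it (manip.nose_length is the distance from the TCP to the fingertips, in m); z points along the fingers, x is the direction in which the jaws open and shut, and the axes are right-handed (so a half turn about z gives the same grasp; the last joint's range is limited). The gripper opens to 85 mm and grips with 20 to 120 N. Pads are 22 mm wide; open, the fingers measure 114 mm over their backs; the gripper's body (76 mm by 85 mm) begins 54 mm behind the grasp point. The pads swing forward as they close: fully open they stand 13 mm farther back than shut.
Start: joints at [-1.249, 0.308, 1.634, -0, 1.2, -0.07], TCP at [0.239, -0.578, 0.239] pointing down, gripper open.
Joint ranges: [-3.06, 3.06], [-0.79, 1.96], [0.05, 2.63], [-1.19, 4.34], [0.05, 2.64], [-2.94, 2.94]. Speed limits (rad/s): [2.79, 2.79, 3.14, 3.14, 3.14, 3.14].

## Interface

Orientations are given as a rotation vector (axis times angle).
In Python, from station import manip gives the robot as it stands.
- The arm moves only by the tool drive_tool, never from a script. Its argument "moves" is a list of rows, each an object with "xyz": the shift along the tool's x, y, z in mm, a list of three; "angular": the turn, a rotation vector about the tool's x, y, z in rad, a list of three. A call has 1 to 20 rows; each row is the pose to reach, as a shift and turn from the pose measured when the call began, along the tool's axes at that moment; what a row does not reach only later rows make up. A row lasts 1/10 s, in which the tool goes at most 50 mm and 8.59 degrees, less where a joint would pass 70% of its speed; a pose out of reach is approached as far as the arm can. A call with a gripper value outside its range is refused whole. "hand" is the finger opening in mm, from 0 to 85.4, set as the call begins (left out, the last holds). The fingers move at their own pace and stop on an object; "grip_force" is the grip in N (left out, the last holds). Time passes only in rows, so rows that repeat a pose let the fingers close. It gives the time, the measured TCP pose, the force and the opening at its end, in the units of the state.
- manip.observe(): the state, without advancing time (a new reading comes with each control period).
- manip.read_camera(name): name is "scene" or "side" or "wrist"; returns (picture, depth): 480x640x3 uint8, red, green, blue; 480x640 float32, m along the optical axis (not along the pixel's ray), 0 where there is no reading.
- manip.calibration(name): a dict with "intrinsics" (3x3 intrinsics, pixels), "R" (3x3) and "t" (3): a world point X has camera coordinates R X + t; the wrist camera has in their place "T_tool_cam" (4x4, takes a point from camera to tool coordinates, whose origin is the TCP and whose axes are the tool frame's). Camera axes: x right, y down, z forward; pixel columns grow to the right and rows downward; lengths in m; the calibration is good to about 2 mm. A picture is of the moment at which its call begins: read the wrist's pose just before it. calibration takes no time and is no camera call.
- manip.close_job(): hands the job in, once; it reports no verdict.
The state is a dict: "time_s": time; "qpos": joint angles; "qd": joint speeds; "tau": joint torques, N m; "ee_pos": TCP position; "tool_rot": TCP orientation; "contact_force": force on the tool from outside, world axes, zero at the start; "wrist_torque": the same for the moment, N m; "opening": opening from 0.0 (shut) to 1.0 (fully open).
Only numpy, scipy, OpenCV 4.12 (cv2) and the standard library are available. Lean on these libraries where they do the work, as an engineer would, in place of code of your own. Each camera call takes 0.05 s, during which the arm holds its last target. There are 200 camera calls.

## Task

The insulation tester standing in its open case on the bench gets a battery check before it is lent out. With a fingertip against the side of its pointer knob, without pinching the knob, turn the selector clockwise to the battery position: the fifth click from OFF (OFF is the square mark at the anticlockwise stop; the knob has been left on OFF or on the first or second click). Then press the round TEST button fully in, hold it in for about two seconds and let go, leaving every loose fitting and tool where it lies.

Things in the scene. Friction and masses are not known exactly. Their poses are not given: they have to be found in the camera images.
- tester: Insulation tester in a grey case, lid off, 270 (x) by 340 (y) mm, standing firm. Origin: centre of its underside; x away from the operator, y to the left, z up. Dark panel at z 138 mm in a 12 mm wide rim, top at 148. TEST button at x -58, y -98. Other things on the panel: display and keys (3 mm proud, beyond x 30), lead sockets (5 mm proud, x 79 to 101, y -150 to -50); they take no part.
- selector (a joint): Turn of the knob in rad: 0 at OFF (anticlockwise stop), growing clockwise seen from above; clicks 0.5236 (30 deg) apart, the fifth (battery) at 2.618, the seventh and last at 3.665. Leaving a click takes about 0.1 N m (5 N at 22 mm from the axis), falling to nothing half-way, beyond which the knob snaps on to the next click by itself. Starts at OFF, the first or the second click.
- selector_top (a point): On the knob's axis (tester x -22, y +45 mm), top of its bar, 24 mm above the panel; turns with the knob: x to the pointer end, z up. Grey skirt 48 mm across, 6 high; upright bar 56 long, 12 thick, 4 to 24 mm above the panel, white line on its pointer half. At OFF it points 105 deg anticlockwise of tester x, at the fifth click 45 deg clockwise. Nothing fixed over 3 mm high within 60 mm of the axis.
- selector_pointer (a point): Middle of the bar's end face at the pointer end, 28 mm from the axis, 14 mm above the panel. White marks are printed on the panel 36 mm from the axis: a square at OFF, a short line at each click, and a small battery outline beyond the fifth.
- test_button (a joint): Travel of the TEST button in m: 0 out, 0.006 fully in. A spring returns it; it starts to move at 1.5 N and is fully in at 5 N.
- test_button_top (a point): Centre of the top face of the TEST button, a round grey push button 26 mm across in a round black collar 42 mm across and 12 mm high; its top stands 22 mm above the panel when out. It is pressed straight down.
- coupling: Loose steel conduit coupling, a tube 32 mm across and 40 mm high, standing on the tester's panel between the selector and the TEST button, at its right. Origin at the centre of its underside.
- bushing: Loose brass bushing, a ring 34 mm across and 10 mm high, lying on the panel in its front left corner. Origin at the centre of its underside.
- elbow: Loose steel conduit elbow, 25 mm tube, about 95 mm across and 31 mm high, lying on the bench left of the tester. Origin at one end of its bend, on the bench.
- conduit_box: Loose round steel conduit box 68 mm across and 33 mm high with three spouts, on the bench right of the tester. Origin at the centre of its underside.
- compound_tin: Loose tin 72 mm across and 85 mm high, standing on the bench at the left beyond the elbow. Origin at the centre of its underside.
- screwdriver: Loose screwdriver 160 mm long, lying on the bench right of the tester. Origin under its middle.
- spanner: Loose spanner 200 mm long, lying on the bench between the robot and the tester's front. Origin under its middle.

How it is judged:
On the way, in this order (a step that is already met when the one before it is completed fails the run):
1. the selector rests on the fifth click from OFF (battery) (value of joint selector between 2.498 and 2.738 rad), for 0.2 s.
2. the TEST button is pressed in and held in (value of joint test_button above 0.004 m), for 1.5 s.
At the end, for the whole second after the job is handed in: The selector rests on the fifth click from OFF (2.618 rad, within 0.12 rad), the TEST button, having been held in (more than 4 of its 6 mm) for at least 1.5 s with the selector there, is out again (less than 1 mm in), and each loose thing is within 20 mm of where it lay (all of step 1 and velocity of joint selector between -0.1 and 0.1 rad/s and value of joint test_button below 0.001 m and distance of each of coupling, bushing, elbow, conduit_box, compound_tin, screwdriver, spanner from where it was at the start of the episode below 0.02 m); the robot touches nothing.
It fails at once if the TEST button is pressed while the selector is not on the fifth click (value of joint test_button above 0.002 m and not (value of joint selector between 2.498 and 2.738 rad)).
It fails at once if the knob's bar is pinched: the place between the fingers lies on the bar, with the fingers touching the tester (contact force between the fingers and tester above 0.5 N and z of the grasp point in the frame of selector_top below 0.012 m and y of the grasp point in the frame of selector_top between -0.006 and 0.006 m and x of the grasp point in the frame of selector_top between -0.034 and 0.034 m).
It fails at once if a loose fitting, tin or tool is shifted or lifted by more than 20 mm (distance of any of coupling, bushing, elbow, conduit_box, compound_tin, screwdriver, spanner from where it was at the start of the episode above 0.02 m).
It also fails if it takes over 70 s, if anything falls off the work surface, if the arm or the gripper's body presses on something with over 40 N, if the wrist force passes 120 N, or if a joint passes its speed limit or range.

## Working session

There is one attempt and no reset: what is moved stays moved. The work goes in short steps, Python scripts to look and compute and a tool call to move; the robot and the scene stay as the last step left them, time stands still between calls to the robot, and variables do not carry over. Pictures are saved under pics/ and viewed, about 8 in all and at most 12, crops included, and the job is handed in when it is done.

Besides the shell and the picture viewer there is one more tool, called after "Request:" by a JSON object that holds its "op" and its "data", one argument or row to a line. drive_tool: Moves the arm, as the interface text tells. Its arguments: {"type":"object","properties":{"moves":{"type":"array","items":{"type":"object","properties":{"xyz":{"type":"array","items":{"type":"number"}},"angular":{"type":"array","items":{"type":"number"}}}}},"hand":{"type":"number"},"grip_force":{"type":"number"}},"required":["moves"]}

```bash
mkdir -p pics
cat > h.py <<'E'
import numpy as np, cv2
from scipy.spatial.transform import Rotation as Ro
from station import manip
def cam(name):
    s=manip.observe(); im,d=manip.read_camera(name); c=manip.calibration(name); K=np.array(c["intrinsics"])
    if "R" in c:
        R=np.array(c["R"]).T; o=-R@np.array(c["t"])
    else:
        T=np.array(c["T_tool_cam"]); W=Ro.from_rotvec(s["tool_rot"]).as_matrix()
        R=W@T[:3,:3]; o=W@T[:3,3]+np.array(s["ee_pos"])
    return im,d,K,R,o
def plane(u,v,z,K,R,o):
    r=R@np.linalg.inv(K)@np.array([u,v,1.]); return o+r*(z-o[2])/r[2]
def pts(d,K,R,o):
    v,u=np.mgrid[:480,:640]; p=np.stack([(u-K[0,2])/K[0,0]*d,(v-K[1,2])/K[1,1]*d,d],-1)
    return p@R.T+o
def save(n,im): cv2.imwrite("pics/"+n,cv2.cvtColor(im,cv2.COLOR_RGB2BGR))
E
python3 - <<'E'
from h import *
print(manip.observe()); print(manip.nose_length)
for n in("scene","side"):
    im,d,K,R,o=cam(n); save(n+"1.png",im); np.savez(n+"1.npz",im=im,d=d,K=K,R=R,o=o); print(n,o,R[:,2],K[0,0])
E
```

```text
{'time_s': 0.0, 'qpos': array([-1.24871851e+00,  3.09009832e-01,  1.63518056e+00,  1.89696810e-05,
        1.19967907e+00, -6.97336833e-02]), 'qd': array([-0.00016221, -0.00130716,  0.00039173,  0.00107415,  0.00156447,
       -0.00010815]), 'tau': array([-1.26095398e-03, -4.15257275e+01, -2.76665550e+01, -3.21001005e-05,
        1.01214528e-02, -9.63244737e-07]), 'ee_pos': array([ 0.2383733 , -0.57689913,  0.23804689]), 'tool_rot': array([-2.61018612,  1.74575969,  0.00280877]), 'contact_force': array([-0.85153114,  0.15275235, -0.0359497 ]), 'wrist_torque': array([ 0.02642463,  0.00779144, -0.02718596]), 'opening': 0.9970787332040281}
0.008
scene [ 0.9597626  -0.21260689  0.94389905] [-0.41464394  0.24624894 -0.87603188] 472.0400067154596
side [ 0.43259439 -0.83105081  0.74241891] [ 0.12805987  0.79587645 -0.59176122] 608.0930248298273
```

View pics/scene1.png

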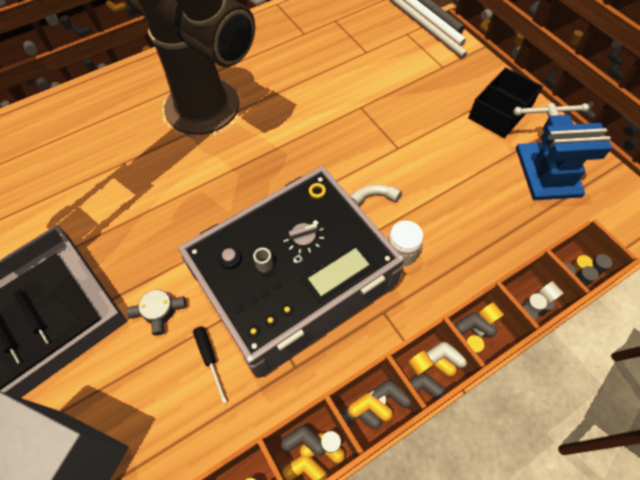

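View pics/side1.png

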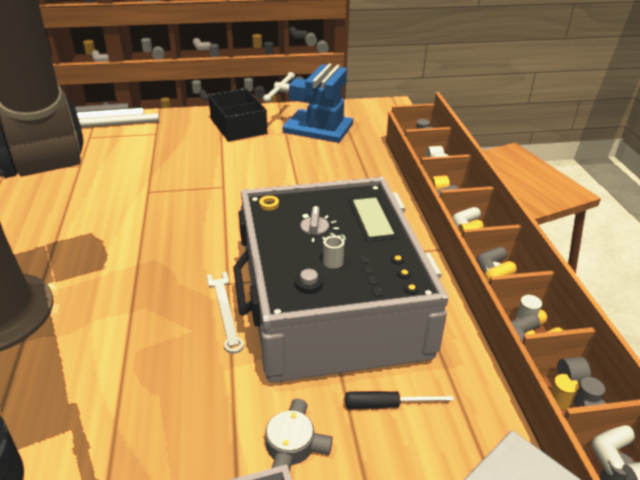

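```bash
cat > m1.py <<'E'
from h import *
for n in("scene","side"):
    f=np.load(n+"1.npz"); d,K,R,o=f["d"],f["K"],f["R"],f["o"]
    P=pts(d,K,R,o); m=(d>0)&(P[...,2]>.141)&(P[...,2]<.156)&(P[...,0]>.3)&(P[...,0]<.95)&(abs(P[...,1])<.4)
    k,l,st,_=cv2.connectedComponentsWithStats(((d>0)&(P[...,2]>.125)&(P[...,2]<.156)&(P[...,0]>.3)&(P[...,0]<.95)).astype(np.uint8))
    b=1+st[1:,4].argmax(); q=P[l==b][:,:2].astype(np.float32)
    (c,s,a)=cv2.minAreaRect(q); print(n,st[b],c,s,a,np.median(P[l==b][:,2])); print(cv2.boxPoints((c,s,a)).round(4).tolist())
    for nm,u,v,z in ({"scene":[("knob",303,232,.15),("butt",229,254,.16),("coupl",262,254,.178),("bush",317,190,.148)],"side":[("knob",315,220,.15),("butt",309,277,.16),("coupl",334,242,.178),("bush",269,202,.148)]})[n]:
        print(nm,plane(u,v,z,K,R,o).round(4),P[v,u].round(4))
f=np.load("scene1.npz"); save("z1.png",cv2.resize(f["im"][180:290,190:350],None,fx=5,fy=5,interpolation=cv2.INTER_CUBIC))
E
python3 m1.py
```

```text
scene [  178   165   226   200 23170] (0.579782247543335, -0.05467107892036438) (0.2913115322589874, 0.3409191966056824) 2.6517109870910645 0.1394967652861132
[[0.42640000581741333, 0.10890000313520432], [0.4422000050544739, -0.23170000314712524], [0.7332000136375427, -0.21819999814033508], [0.7174000144004822, 0.12229999899864197]]
knob [ 0.5575 -0.0111  0.15  ] [ 0.5615 -0.013   0.1578]
butt [ 0.5286 -0.1543  0.16  ] [ 0.5287 -0.1543  0.1602]
coupl [ 0.5709 -0.1048  0.178 ] [ 0.5609 -0.1021  0.1584]
bush [0.4878 0.0643 0.148 ] [0.4812 0.0681 0.137 ]
side [  238   177   211   156 23460] (0.582269012928009, -0.055388033390045166) (0.2905654311180115, 0.34407252073287964) 2.7727975845336914 0.1400438581799856
[[0.42879998683929443, 0.10939999669790268], [0.445499986410141, -0.23430000245571136], [0.7357000112533569, -0.22020000219345093], [0.7190999984741211, 0.12349999696016312]]
knob [ 0.5599 -0.0046  0.15  ] [ 0.5576 -0.0197  0.1608]
butt [ 0.5281 -0.1603  0.16  ] [ 0.5276 -0.1643  0.1634]
coupl [ 0.5743 -0.1051  0.178 ] [ 0.5771 -0.0908  0.1669]
bush [0.488  0.0629 0.148 ] [0.4888 0.0754 0.1397]
```

View pics/z1.png

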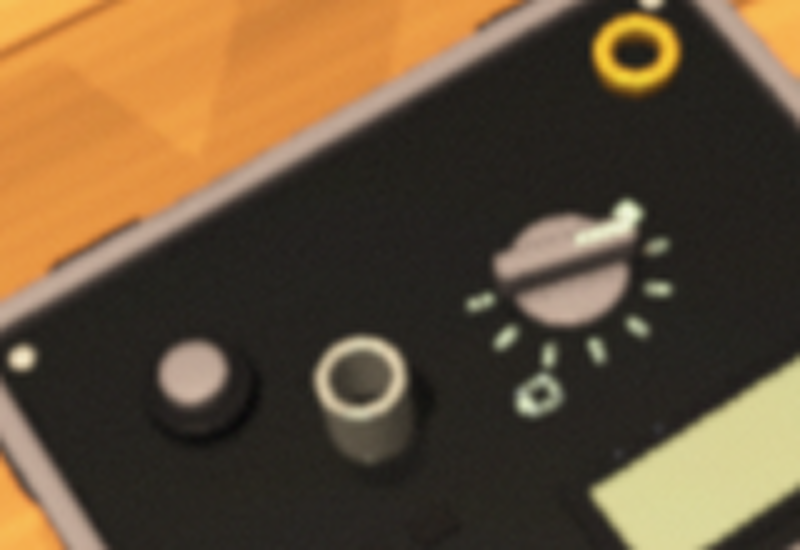

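```bash
cat >> h.py <<'E'
def rel(target,heading=None):
    """shift (mm) in tool axes and turn about tool z to get to a world target / heading (deg) of tool x, tool kept straight down"""
    s=manip.observe(); W=Ro.from_rotvec(s["tool_rot"]).as_matrix(); p=np.array(s["ee_pos"])
    h=np.degrees(np.arctan2(W[1,0],W[0,0])); print("pos",p.round(4),"heading",h.round(2),"tilt",W[:,2].round(3))
    t=None
    if heading is not None:
        a=np.radians(heading); T=np.array([[np.cos(a),np.sin(a),0],[np.sin(a),-np.cos(a),0],[0,0,-1]])
        t=Ro.from_matrix(W.T@T).as_rotvec().round(4)
    return (W.T@(np.array(target)-p)*1000).round(1),t
E
python3 -c "
from h import *
print(manip.calibration('wrist'))
print(rel([.52,-.04,.36],0))"
```

```text
{'intrinsics': array([[344.30616426,   0.        , 315.24945512],
       [  0.        , 344.30616426, 237.17896008],
       [  0.        ,   0.        ,   1.        ]]), 'T_tool_cam': array([[ 9.99999094e-01, -2.14447313e-04, -1.32872269e-03,
         2.19004782e-04],
       [ 5.74521670e-04,  9.60776611e-01,  2.77322869e-01,
        -7.05148712e-02],
       [ 1.21713454e-03, -2.77323381e-01,  9.60775864e-01,
        -1.34291267e-01],
       [ 0.00000000e+00,  0.00000000e+00,  0.00000000e+00,
         1.00000000e+00]])}
pos [ 0.2384 -0.577   0.2382] heading -67.55 tilt [-0.001  0.002 -1.   ]
(array([-389. , -465.3, -121. ]), array([-0.0014,  0.0018, -1.179 ]))
```

```bash
python3 -c "
from h import *
print(rel([.55,-.08,.25],0))"
```

```text
pos [ 0.2384 -0.577   0.2382] heading -67.55 tilt [-0.001  0.002 -1.   ]
(array([-340.3, -477.8,  -11.1]), array([-0.0014,  0.0018, -1.179 ]))
```

Request:
{"op": "drive_tool", "data": {
  "hand": 0,
  "grip_force": 20,
  "moves": [
    {"xyz": [-28, -40, -20], "angular": [0, 0, -0.1]},
    {"xyz": [-57, -80, -20], "angular": [0, 0, -0.2]},
    {"xyz": [-85, -120, -20], "angular": [0, 0, -0.3]},
    {"xyz": [-113, -160, -20], "angular": [0, 0, -0.4]},
    {"xyz": [-142, -200, -20], "angular": [0, 0, -0.5]},
    {"xyz": [-170, -240, -20], "angular": [0, 0, -0.6]},
    {"xyz": [-198, -280, -20], "angular": [0, 0, -0.7]},
    {"xyz": [-227, -320, -20], "angular": [0, 0, -0.8]},
    {"xyz": [-255, -360, -20], "angular": [0, 0, -0.9]},
    {"xyz": [-284, -400, -20], "angular": [0, 0, -1.0]},
    {"xyz": [-312, -440, -20], "angular": [0, 0, -1.1]},
    {"xyz": [-340, -478, -11], "angular": [0, 0, -1.179]},
    {"xyz": [-340, -478, -11], "angular": [0, 0, -1.179]},
    {"xyz": [-340, -478, -11], "angular": [0, 0, -1.179]},
    {"xyz": [-340, -478, -11], "angular": [0, 0, -1.179]},
    {"xyz": [-340, -478, -11], "angular": [0, 0, -1.179]},
    {"xyz": [-340, -478, -11], "angular": [0, 0, -1.179]}
  ]
}}

```text
time_s: 1.8
ee_pos: [0.55, -0.0816, 0.2502]
tool_rot: [-3.14, 0.004, 0.001]
contact_force: [0.9, 0.3, 0.3]
opening: 0.003
```

Run:
```python
from h import *
im,d,K,R,o=cam("wrist"); save("w1.png",im); np.savez("w1.npz",im=im,d=d,K=K,R=R,o=o); print(o,manip.observe()["time_s"])
```

```text
[ 0.55024021 -0.01148207  0.38460033] 1.85
```

View pics/w1.png

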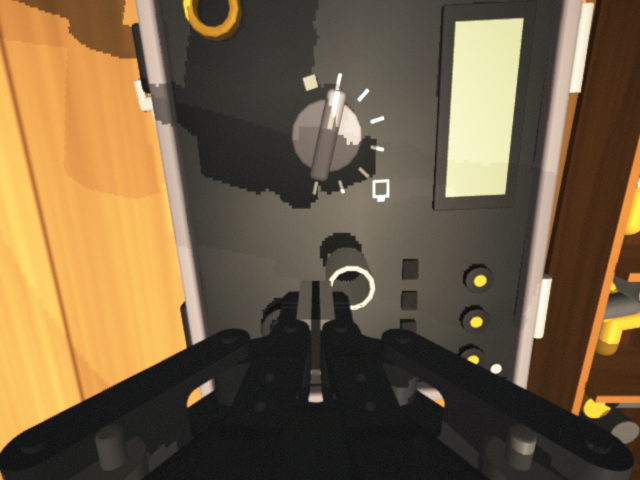

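Run:
```python
from h import *
from scipy.optimize import least_squares
f=np.load("w1.npz"); K,R,o,im,d=[f[k] for k in("K","R","o","im","d")]
g=cv2.cvtColor(im,cv2.COLOR_RGB2GRAY)
seed=[(309,83),(338,80),(363,95),(377,120),(377,148),(363,173),(341,187),(315,187)]
P=[]
for u,v in seed:
    w=g[v-10:v+11,u-10:u+11].astype(float); vv,uu=np.mgrid[v-10:v+11,u-10:u+11]
    k,l,st,c=cv2.connectedComponentsWithStats((w>100).astype(np.uint8)); b=l==(1+st[1:,4].argmax()) if k>1 else w>0
    P.append(plane(u,v,.138,K,R,o)[:2])
P=np.array(P); A=np.radians(105-30*np.arange(8))
fit=least_squares(lambda p:(p[:2]+p[3]*np.c_[np.cos(A+p[2]),np.sin(A+p[2])]-P).ravel(),[.56,-.01,.05,.036])
c=fit.x; print("axis",c[:2],"yaw deg",np.degrees(c[2]),"r",c[3],"rms",np.sqrt(np.mean(fit.fun**2)))
# bar ends on top z=.162
a,b=plane(337,95,.162,K,R,o),plane(319,177,.162,K,R,o); print("bar mid",(a+b)/2,"angle",np.degrees(np.arctan2(*(a-b)[1::-1])),np.linalg.norm(a-b))
Q=pts(d,K,R,o); print("coupl top",plane(352,287,.178,K,R,o), "panel z",Q[60:80,350:420,2].mean(),"bar z",Q[125:145,326:330,2].mean())
y=c[2]; Rz=np.array([[np.cos(y),-np.sin(y)],[np.sin(y),np.cos(y)]])
print("button",c[:2]+Rz@[-.036,-.143])
```

```text
axis [ 0.55747575 -0.01006736] yaw deg 2.5418172112497426 r 0.03613229381371434 rms 0.00031853525290962564
bar mid [ 0.55789323 -0.01061684  0.162     ] angle 77.49942724279926 0.050004129480369065
coupl top [ 0.57380495 -0.10432693  0.178     ] panel z 0.13834251351247828 bar z 0.16171055396520867
button [ 0.52785301 -0.15452321]
```

```bash
python3 -c "
from h import *
print(rel([.535,.0155,.156],77.5))"
```

```text
pos [ 0.55   -0.0814  0.2502] heading -0.12 tilt [-0.     0.002 -1.   ]
(array([-15.2, -96.7,  94.4]), array([-1.8000e-03, -1.0000e-03, -1.3548e+00]))
```

Request:
{"op": "drive_tool", "data": {
  "moves": [
    {"xyz": [-2, -10, 0], "angular": [0, 0, -0.14]},
    {"xyz": [-4, -20, 0], "angular": [0, 0, -0.28]},
    {"xyz": [-6, -35, 0], "angular": [0, 0, -0.42]},
    {"xyz": [-8, -50, 0], "angular": [0, 0, -0.56]},
    {"xyz": [-10, -65, 5], "angular": [0, 0, -0.7]},
    {"xyz": [-12, -80, 10], "angular": [0, 0, -0.84]},
    {"xyz": [-14, -90, 15], "angular": [0, 0, -0.98]},
    {"xyz": [-15, -97, 20], "angular": [0, 0, -1.12]},
    {"xyz": [-15, -97, 25], "angular": [0, 0, -1.26]},
    {"xyz": [-15, -97, 30], "angular": [0, 0, -1.355]},
    {"xyz": [-15, -97, 40], "angular": [0, 0, -1.355]},
    {"xyz": [-15, -97, 55], "angular": [0, 0, -1.355]},
    {"xyz": [-15, -97, 70], "angular": [0, 0, -1.355]},
    {"xyz": [-15, -97, 80], "angular": [0, 0, -1.355]},
    {"xyz": [-15, -97, 88], "angular": [0, 0, -1.355]},
    {"xyz": [-15, -97, 94], "angular": [0, 0, -1.355]},
    {"xyz": [-15, -97, 94], "angular": [0, 0, -1.355]},
    {"xyz": [-15, -97, 94], "angular": [0, 0, -1.355]},
    {"xyz": [-15, -97, 94], "angular": [0, 0, -1.355]}
  ]
}}

```text
time_s: 3.75
ee_pos: [0.5358, 0.0158, 0.1571]
tool_rot: [-2.449, -1.966, -0.003]
contact_force: [1.7, 0.1, -0.1]
opening: -0.001
```

```bash
cat > arc.py <<'E'
from h import *
import sys
A=np.array([.5575,-.010]); r=.020
def rows(phis,offs,z):
    for p,of in zip(phis,offs):
        a=np.radians(p); u=np.array([np.cos(a),np.sin(a)]); n=np.array([-u[1],u[0]])
        x,t=rel([*(A+r*u+of*n),z],p); print(round(p,1),x.round(0).tolist(),t.round(3).tolist())
E
python3 - <<'E'
import io,contextlib
from arc import *
print(manip.observe()["contact_force"],manip.observe()["time_s"])
ph=[77.5]*3+list(np.arange(72.5,12,-5)); of=[.023,.020,.017]+[.017]*20
rows(ph,of,.156)
im,d,K,R,o=cam("side"); save("s2.png",cv2.resize(im[140:340,200:450],None,fx=3,fy=3,interpolation=cv2.INTER_CUBIC))
E
```

```text
[ 1.6546497   0.11966977 -0.13657651] 3.75
pos [0.5358 0.0158 0.1571] heading 77.51 tilt [ 0.001  0.002 -1.   ]
77.5 [-0.0, 4.0, 1.0] [0.001, -0.002, 0.0]
pos [0.5358 0.0158 0.1571] heading 77.51 tilt [ 0.001  0.002 -1.   ]
77.5 [-0.0, 7.0, 1.0] [0.001, -0.002, 0.0]
pos [0.5358 0.0158 0.1571] heading 77.51 tilt [ 0.001  0.002 -1.   ]
77.5 [-0.0, 10.0, 1.0] [0.001, -0.002, 0.0]
pos [0.5358 0.0158 0.1571] heading 77.51 tilt [ 0.001  0.002 -1.   ]
72.5 [1.0, 12.0, 1.0] [0.001, -0.002, 0.087]
pos [0.5358 0.0158 0.1571] heading 77.51 tilt [ 0.001  0.002 -1.   ]
67.5 [2.0, 14.0, 1.0] [0.0, -0.002, 0.175]
pos [0.5358 0.0158 0.1571] heading 77.51 tilt [ 0.001  0.002 -1.   ]
62.5 [3.0, 16.0, 1.0] [0.0, -0.002, 0.262]
pos [0.5358 0.0158 0.1571] heading 77.51 tilt [ 0.001  0.002 -1.   ]
57.5 [4.0, 18.0, 1.0] [0.0, -0.002, 0.349]
pos [0.5358 0.0158 0.1571] heading 77.51 tilt [ 0.001  0.002 -1.   ]
52.5 [5.0, 20.0, 1.0] [0.0, -0.002, 0.436]
pos [0.5358 0.0158 0.1571] heading 77.51 tilt [ 0.001  0.002 -1.   ]
47.5 [5.0, 22.0, 1.0] [0.0, -0.002, 0.524]
pos [0.5358 0.0158 0.1571] heading 77.51 tilt [ 0.001  0.002 -1.   ]
42.5 [6.0, 24.0, 1.0] [0.0, -0.002, 0.611]
pos [0.5358 0.0158 0.1571] heading 77.51 tilt [ 0.001  0.002 -1.   ]
37.5 [6.0, 27.0, 1.0] [-0.0, -0.002, 0.698]
pos [0.5358 0.0158 0.1571] heading 77.51 tilt [ 0.001  0.002 -1.   ]
32.5 [6.0, 29.0, 1.0] [-0.0, -0.002, 0.786]
pos [0.5358 0.0158 0.1571] heading 77.51 tilt [ 0.001  0.002 -1.   ]
27.5 [5.0, 31.0, 1.0] [-0.0, -0.002, 0.873]
pos [0.5358 0.0158 0.1571] heading 77.51 tilt [ 0.001  0.002 -1.   ]
22.5 [5.0, 33.0, 1.0] [-0.0, -0.002, 0.96]
pos [0.5358 0.0158 0.1571] heading 77.51 tilt [ 0.001  0.002 -1.   ]
17.5 [4.0, 36.0, 1.0] [-0.0, -0.002, 1.047]
pos [0.5358 0.0158 0.1571] heading 77.51 tilt [ 0.001  0.002 -1.   ]
12.5 [3.0, 38.0, 1.0] [-0.0, -0.002, 1.135]
```

View pics/s2.png

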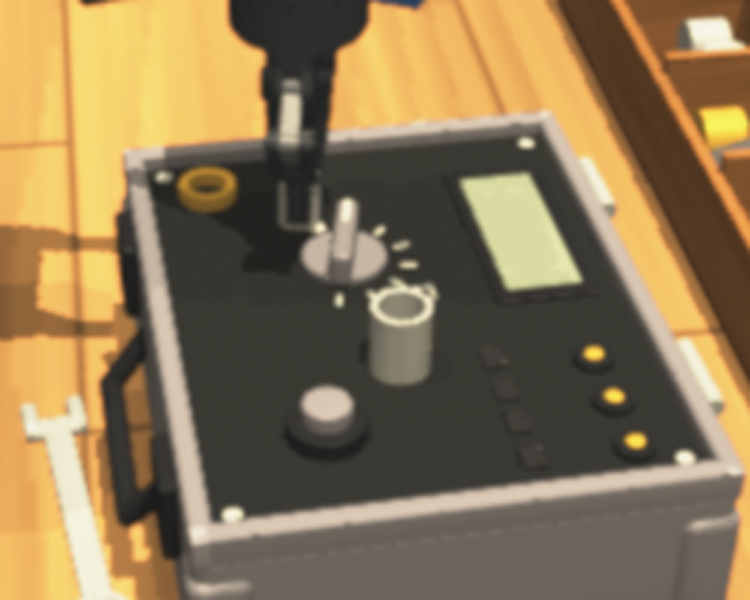

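Request:
{"op": "drive_tool", "data": {
  "moves": [
    {"xyz": [0, 4, 1]},
    {"xyz": [0, 7, 1]},
    {"xyz": [0, 10, 1]},
    {"xyz": [1, 12, 1], "angular": [0, 0, 0.087]},
    {"xyz": [2, 14, 1], "angular": [0, 0, 0.175]},
    {"xyz": [3, 16, 1], "angular": [0, 0, 0.262]},
    {"xyz": [4, 18, 1], "angular": [0, 0, 0.349]},
    {"xyz": [5, 20, 1], "angular": [0, 0, 0.436]},
    {"xyz": [5, 22, 1], "angular": [0, 0, 0.524]},
    {"xyz": [6, 24, 1], "angular": [0, 0, 0.611]},
    {"xyz": [6, 27, 1], "angular": [0, 0, 0.698]},
    {"xyz": [6, 29, 1], "angular": [0, 0, 0.786]},
    {"xyz": [5, 31, 1], "angular": [0, 0, 0.873]},
    {"xyz": [5, 33, 1], "angular": [0, 0, 0.96]},
    {"xyz": [5, 33, 1], "angular": [0, 0, 0.96]},
    {"xyz": [5, 33, 1], "angular": [0, 0, 0.96]}
  ]
}}

```text
schema error: expected keys xyz, angular
```

Run:
```python
from arc import *
print(manip.observe()["contact_force"])
rows(list(np.arange(17.5,-36,-5))+[-35],[.017]*20,.156)
im,d,K,R,o=cam("side"); save("s3.png",cv2.resize(im[140:340,200:450],None,fx=3,fy=3,interpolation=cv2.INTER_CUBIC))
```

```text
[-0.05187677  0.24016333 -0.51955846]
pos [0.5358 0.0158 0.1571] heading 77.51 tilt [ 0.001  0.002 -1.   ]
17.5 [4.0, 36.0, 1.0] [-0.0, -0.002, 1.047]
pos [0.5358 0.0158 0.1571] heading 77.51 tilt [ 0.001  0.002 -1.   ]
12.5 [3.0, 38.0, 1.0] [-0.0, -0.002, 1.135]
pos [0.5358 0.0158 0.1571] heading 77.51 tilt [ 0.001  0.002 -1.   ]
7.5 [2.0, 40.0, 1.0] [-0.001, -0.002, 1.222]
pos [0.5358 0.0158 0.1571] heading 77.51 tilt [ 0.001  0.002 -1.   ]
2.5 [1.0, 42.0, 1.0] [-0.001, -0.002, 1.309]
pos [0.5358 0.0158 0.1571] heading 77.51 tilt [ 0.001  0.002 -1.   ]
-2.5 [-0.0, 44.0, 1.0] [-0.001, -0.002, 1.396]
pos [0.5358 0.0158 0.1571] heading 77.51 tilt [ 0.001  0.002 -1.   ]
-7.5 [-2.0, 45.0, 1.0] [-0.001, -0.002, 1.484]
pos [0.5358 0.0158 0.1571] heading 77.51 tilt [ 0.001  0.002 -1.   ]
-12.5 [-4.0, 47.0, 1.0] [-0.001, -0.002, 1.571]
pos [0.5358 0.0158 0.1571] heading 77.51 tilt [ 0.001  0.002 -1.   ]
-17.5 [-5.0, 48.0, 1.0] [-0.001, -0.002, 1.658]
pos [0.5358 0.0158 0.1571] heading 77.51 tilt [ 0.001  0.002 -1.   ]
-22.5 [-7.0, 49.0, 1.0] [-0.001, -0.002, 1.746]
pos [0.5358 0.0158 0.1571] heading 77.51 tilt [ 0.001  0.002 -1.   ]
-27.5 [-9.0, 50.0, 1.0] [-0.001, -0.002, 1.833]
pos [0.5358 0.0158 0.1571] heading 77.51 tilt [ 0.001  0.002 -1.   ]
-32.5 [-11.0, 51.0, 1.0] [-0.001, -0.002, 1.92]
pos [0.5358 0.0158 0.1571] heading 77.51 tilt [ 0.001  0.002 -1.   ]
-35 [-12.0, 52.0, 1.0] [-0.002, -0.002, 1.964]
```

View pics/s3.png

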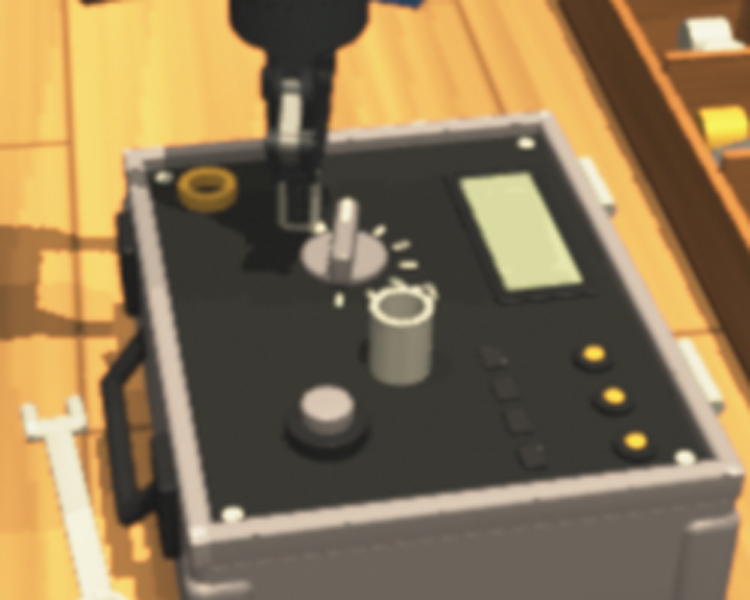

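The call was refused for missing "angular" keys, so nothing moved and the picture is unchanged. I'll send it again with the keys filled in.

Request:
{"op": "drive_tool", "data": {
  "moves": [
    {"xyz": [0, 4, 1], "angular": [0, 0, 0]},
    {"xyz": [0, 7, 1], "angular": [0, 0, 0]},
    {"xyz": [0, 10, 1], "angular": [0, 0, 0]},
    {"xyz": [1, 12, 1], "angular": [0, 0, 0.087]},
    {"xyz": [2, 14, 1], "angular": [0, 0, 0.175]},
    {"xyz": [3, 16, 1], "angular": [0, 0, 0.262]},
    {"xyz": [4, 18, 1], "angular": [0, 0, 0.349]},
    {"xyz": [5, 20, 1], "angular": [0, 0, 0.436]},
    {"xyz": [5, 22, 1], "angular": [0, 0, 0.524]},
    {"xyz": [6, 24, 1], "angular": [0, 0, 0.611]},
    {"xyz": [6, 27, 1], "angular": [0, 0, 0.698]},
    {"xyz": [6, 29, 1], "angular": [0, 0, 0.786]},
    {"xyz": [5, 31, 1], "angular": [0, 0, 0.873]},
    {"xyz": [5, 33, 1], "angular": [0, 0, 0.96]},
    {"xyz": [5, 33, 1], "angular": [0, 0, 0.96]},
    {"xyz": [5, 33, 1], "angular": [0, 0, 0.96]}
  ]
}}

```text
time_s: 5.45
ee_pos: [0.5691, 0.0135, 0.156]
tool_rot: [-3.079, -0.615, -0.002]
contact_force: [0.1, -0.7, 0.4]
opening: 0.002
```

Run:
```python
from arc import *
print(manip.observe()["contact_force"])
rows(list(np.arange(17.5,-36,-5))+[-35],[.017]*20,.156)
im,d,K,R,o=cam("scene"); save("s4.png",cv2.resize(im[180:290,190:350],None,fx=5,fy=5,interpolation=cv2.INTER_CUBIC))
```

```text
[ 0.11549278 -0.69484134  0.40572235]
pos [0.5691 0.0135 0.156 ] heading 22.61 tilt [ 0.001  0.002 -1.   ]
17.5 [2.0, 2.0, -0.0] [-0.001, -0.001, 0.089]
pos [0.5691 0.0135 0.156 ] heading 22.61 tilt [ 0.001  0.002 -1.   ]
12.5 [3.0, 4.0, -0.0] [-0.002, -0.001, 0.176]
pos [0.5691 0.0135 0.156 ] heading 22.61 tilt [ 0.001  0.002 -1.   ]
7.5 [4.0, 6.0, -0.0] [-0.002, -0.001, 0.264]
pos [0.5691 0.0135 0.156 ] heading 22.61 tilt [ 0.001  0.002 -1.   ]
2.5 [5.0, 8.0, -0.0] [-0.002, -0.001, 0.351]
pos [0.5691 0.0135 0.156 ] heading 22.61 tilt [ 0.001  0.002 -1.   ]
-2.5 [6.0, 10.0, -0.0] [-0.002, -0.001, 0.438]
pos [0.5691 0.0135 0.156 ] heading 22.61 tilt [ 0.001  0.002 -1.   ]
-7.5 [6.0, 13.0, -0.0] [-0.002, -0.001, 0.526]
pos [0.5691 0.0135 0.156 ] heading 22.61 tilt [ 0.001  0.002 -1.   ]
-12.5 [6.0, 15.0, -0.0] [-0.002, -0.001, 0.613]
pos [0.5691 0.0135 0.156 ] heading 22.61 tilt [ 0.001  0.002 -1.   ]
-17.5 [6.0, 17.0, -0.0] [-0.002, -0.001, 0.7]
pos [0.5691 0.0135 0.156 ] heading 22.61 tilt [ 0.001  0.002 -1.   ]
-22.5 [6.0, 19.0, -0.0] [-0.002, -0.001, 0.787]
pos [0.5691 0.0135 0.156 ] heading 22.61 tilt [ 0.001  0.002 -1.   ]
-27.5 [6.0, 22.0, -0.0] [-0.002, -0.001, 0.874]
pos [0.5691 0.0135 0.156 ] heading 22.61 tilt [ 0.001  0.002 -1.   ]
-32.5 [6.0, 24.0, -0.0] [-0.002, -0.001, 0.962]
pos [0.5691 0.0135 0.156 ] heading 22.61 tilt [ 0.001  0.002 -1.   ]
-35 [5.0, 25.0, -0.0] [-0.002, -0.001, 1.005]
```

View pics/s4.png

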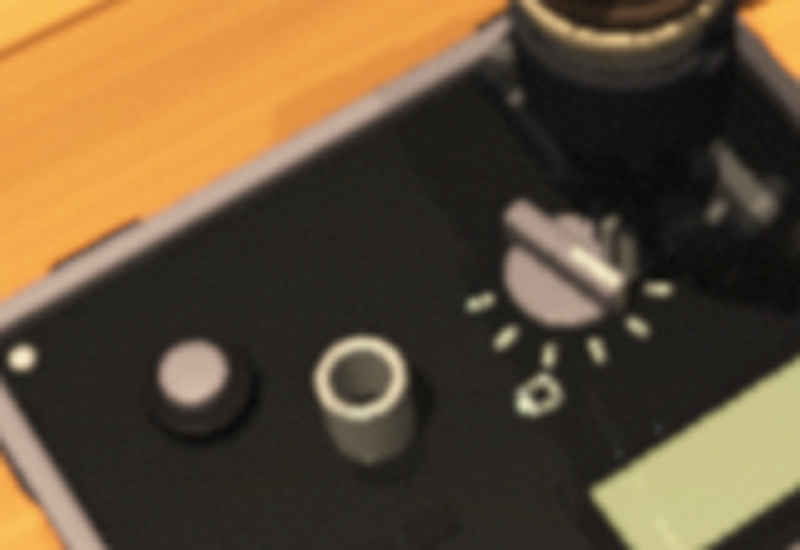

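Request:
{"op": "drive_tool", "data": {
  "moves": [
    {"xyz": [2, 2, 0], "angular": [0, 0, 0.089]},
    {"xyz": [3, 4, 0], "angular": [0, 0, 0.176]},
    {"xyz": [4, 6, 0], "angular": [0, 0, 0.264]},
    {"xyz": [5, 8, 0], "angular": [0, 0, 0.351]},
    {"xyz": [6, 10, 0], "angular": [0, 0, 0.438]},
    {"xyz": [6, 13, 0], "angular": [0, 0, 0.526]},
    {"xyz": [6, 15, 0], "angular": [0, 0, 0.613]},
    {"xyz": [6, 17, 0], "angular": [0, 0, 0.7]},
    {"xyz": [6, 19, 0], "angular": [0, 0, 0.787]},
    {"xyz": [6, 20.5, 0], "angular": [0, 0, 0.83]},
    {"xyz": [6, 22, 0], "angular": [0, 0, 0.874]},
    {"xyz": [6, 23, 0], "angular": [0, 0, 0.918]},
    {"xyz": [6, 24, 0], "angular": [0, 0, 0.962]},
    {"xyz": [5, 25, 0], "angular": [0, 0, 1.005]},
    {"xyz": [5, 25, 0], "angular": [0, 0, 1.005]},
    {"xyz": [5, 25, 0], "angular": [0, 0, 1.005]},
    {"xyz": [5, 25, 0], "angular": [0, 0, 1.005]}
  ]
}}

```text
time_s: 7.2
ee_pos: [0.5832, -0.0076, 0.156]
tool_rot: [-2.995, 0.942, -0.0]
contact_force: [0.6, -0.6, 0.7]
opening: 0.001
```

Run:
```python
from arc import *
print(manip.observe()["contact_force"])
rows([-35],[.025],.156)
print(rel([.528,-.1545,.20]))
im,d,K,R,o=cam("scene"); save("s5.png",cv2.resize(im[180:290,190:350],None,fx=5,fy=5,interpolation=cv2.INTER_CUBIC))
```

```text
[ 0.5565969  -0.60122049  0.71120428]
pos [ 0.5832 -0.0076  0.156 ] heading -34.94 tilt [ 0.001  0.002 -1.   ]
-35 [0.0, -8.0, -0.0] [-0.002, 0.0, 0.001]
pos [ 0.5832 -0.0076  0.156 ] heading -34.94 tilt [ 0.001  0.002 -1.   ]
(array([ 38.8, 152. , -44.4]), None)
```

View pics/s5.png

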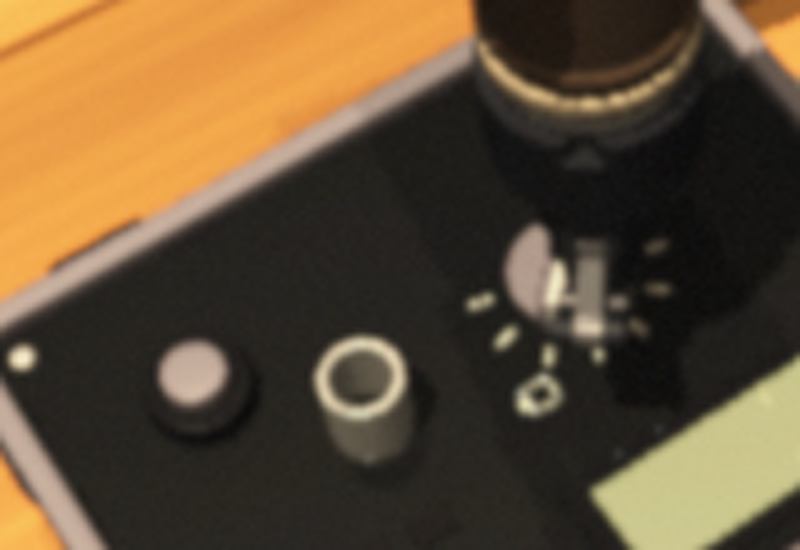

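Request:
{"op": "drive_tool", "data": {
  "moves": [
    {"xyz": [0, -4, 0], "angular": [0, 0, 0]},
    {"xyz": [0, -8, 0], "angular": [0, 0, 0]},
    {"xyz": [0, -8, -20], "angular": [0, 0, 0]},
    {"xyz": [0, -8, -45], "angular": [0, 0, 0]},
    {"xyz": [0, -8, -70], "angular": [0, 0, 0]},
    {"xyz": [6, 20, -70], "angular": [0, 0, 0]},
    {"xyz": [14, 50, -70], "angular": [0, 0, 0]},
    {"xyz": [21, 80, -70], "angular": [0, 0, 0]},
    {"xyz": [28, 110, -70], "angular": [0, 0, 0]},
    {"xyz": [34, 135, -70], "angular": [0, 0, 0]},
    {"xyz": [39, 152, -70], "angular": [0, 0, 0]},
    {"xyz": [39, 152, -70], "angular": [0, 0, 0]},
    {"xyz": [39, 152, -70], "angular": [0, 0, 0]},
    {"xyz": [39, 152, -70], "angular": [0, 0, 0]}
  ]
}}

```text
time_s: 8.65
ee_pos: [0.5285, -0.1538, 0.2257]
tool_rot: [-2.995, 0.941, -0.001]
contact_force: [-0.4, 0.5, 1.3]
opening: -0.001
```

Run:
```python
from arc import *
print(manip.observe()["contact_force"])
print(rel([.528,-.1555,.170]))
im,d,K,R,o=cam("wrist"); save("w2.png",im)
i2,*_=cam("side")
save("both.png",np.hstack([cv2.resize(im[:400,100:500],(400,400)),cv2.resize(i2[160:330,230:400],(400,400))]))
```

```text
[-0.42156904  0.47087805  1.2769919 ]
pos [ 0.5285 -0.1538  0.2257] heading -34.9 tilt [ 0.001  0.002 -1.   ]
(array([ 0.6,  1.8, 55.7]), None)
```

View pics/both.png

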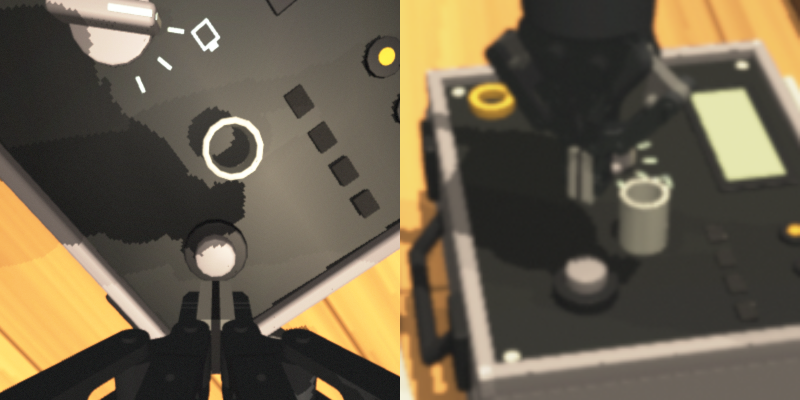

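Run:
```python
from h import *
im,d,K,R,o=cam("wrist")
g=im[225:280,285:350].min(2); v,u=np.nonzero(g>150); print(len(u),u.mean()+285,v.mean()+225)
b=plane(u.mean()+285,v.mean()+225,.160,K,R,o); print(b); print(rel([b[0],b[1],.168]),rel([.528,-.1545,.168]))
```

```text
920 316.6293478260869 259.9967391304348
[ 0.52812267 -0.15552586  0.16      ]
pos [ 0.5284 -0.1538  0.2256] heading -34.87 tilt [ 0.001  0.002 -1.   ]
pos [ 0.5284 -0.1538  0.2256] heading -34.87 tilt [ 0.001  0.002 -1.   ]
(array([ 0.8,  1.7, 57.6]), None) (array([ 0.1,  1. , 57.6]), None)
```

Request:
{"op": "drive_tool", "data": {
  "moves": [
    {"xyz": [0.5, 1.3, 20], "angular": [0, 0, 0]},
    {"xyz": [0.5, 1.3, 40], "angular": [0, 0, 0]},
    {"xyz": [0.5, 1.3, 50], "angular": [0, 0, 0]},
    {"xyz": [0.5, 1.3, 55], "angular": [0, 0, 0]},
    {"xyz": [0.5, 1.3, 58], "angular": [0, 0, 0]},
    {"xyz": [0.5, 1.3, 60], "angular": [0, 0, 0]},
    {"xyz": [0.5, 1.3, 62], "angular": [0, 0, 0]},
    {"xyz": [0.5, 1.3, 63], "angular": [0, 0, 0]},
    {"xyz": [0.5, 1.3, 63], "angular": [0, 0, 0]},
    {"xyz": [0.5, 1.3, 63], "angular": [0, 0, 0]},
    {"xyz": [0.5, 1.3, 63], "angular": [0, 0, 0]}
  ]
}}

```text
time_s: 9.9
ee_pos: [0.5286, -0.155, 0.1632]
tool_rot: [-2.995, 0.941, -0.002]
contact_force: [-0.7, 1.9, 4.5]
opening: 0.001
```

Request:
{"op": "drive_tool", "data": {
  "moves": [
    {"xyz": [0, 0, 1], "angular": [0, 0, 0]},
    {"xyz": [0, 0, 2], "angular": [0, 0, 0]},
    {"xyz": [0, 0, 2], "angular": [0, 0, 0]},
    {"xyz": [0, 0, 2], "angular": [0, 0, 0]}
  ]
}}

```text
time_s: 10.3
ee_pos: [0.5286, -0.155, 0.162]
tool_rot: [-2.995, 0.941, -0.002]
contact_force: [-2.6, 1.9, 8.6]
opening: -0.0
```

Force has gone above the 5 N full-in value, with tip z at 0.154 as expected. Holding for about 2 s.

Request:
{"op": "drive_tool", "data": {
  "moves": [
    {"xyz": [0, 0, 0.8], "angular": [0, 0, 0]},
    {"xyz": [0, 0, 0.8], "angular": [0, 0, 0]},
    {"xyz": [0, 0, 0.8], "angular": [0, 0, 0]},
    {"xyz": [0, 0, 0.8], "angular": [0, 0, 0]},
    {"xyz": [0, 0, 0.8], "angular": [0, 0, 0]},
    {"xyz": [0, 0, 0.8], "angular": [0, 0, 0]},
    {"xyz": [0, 0, 0.8], "angular": [0, 0, 0]},
    {"xyz": [0, 0, 0.8], "angular": [0, 0, 0]},
    {"xyz": [0, 0, 0.8], "angular": [0, 0, 0]},
    {"xyz": [0, 0, 0.8], "angular": [0, 0, 0]},
    {"xyz": [0, 0, 0.8], "angular": [0, 0, 0]},
    {"xyz": [0, 0, 0.8], "angular": [0, 0, 0]},
    {"xyz": [0, 0, 0.8], "angular": [0, 0, 0]},
    {"xyz": [0, 0, 0.8], "angular": [0, 0, 0]},
    {"xyz": [0, 0, 0.8], "angular": [0, 0, 0]},
    {"xyz": [0, 0, 0.8], "angular": [0, 0, 0]},
    {"xyz": [0, 0, 0.8], "angular": [0, 0, 0]},
    {"xyz": [0, 0, 0.8], "angular": [0, 0, 0]},
    {"xyz": [0, 0, 0.8], "angular": [0, 0, 0]},
    {"xyz": [0, 0, 0.8], "angular": [0, 0, 0]}
  ]
}}

```text
time_s: 12.3
ee_pos: [0.5286, -0.155, 0.162]
tool_rot: [-2.995, 0.941, -0.002]
contact_force: [-2.4, 2.4, 8.7]
opening: -0.003
```

Request:
{"op": "drive_tool", "data": {
  "moves": [
    {"xyz": [0, 0, -5], "angular": [0, 0, 0]},
    {"xyz": [0, 0, -20], "angular": [0, 0, 0]},
    {"xyz": [0, 0, -50], "angular": [0, 0, 0]},
    {"xyz": [0, 0, -80], "angular": [0, 0, 0]},
    {"xyz": [20, 30, -110], "angular": [0, 0, 0]},
    {"xyz": [40, 70, -110], "angular": [0, 0, 0]},
    {"xyz": [60, 110, -110], "angular": [0, 0, 0]},
    {"xyz": [60, 110, -110], "angular": [0, 0, 0]},
    {"xyz": [60, 110, -110], "angular": [0, 0, 0]},
    {"xyz": [60, 110, -110], "angular": [0, 0, 0]}
  ]
}}

```text
time_s: 13.3
ee_pos: [0.5146, -0.2791, 0.2715]
tool_rot: [-2.995, 0.94, -0.001]
contact_force: [0.3, -0.3, -0.8]
opening: -0.003
```

Run:
```python
from h import *
im,*_=cam("scene"); i2,*_=cam("side")
save("end.png",np.hstack([cv2.resize(im[170:300,180:340],(400,325)),cv2.resize(i2[160:330,230:440],(400,325))]))
a=np.load("scene1.npz")["im"]; print(cv2.absdiff(a,im)[180:290,190:350].mean(), manip.observe()["contact_force"])
```

```text
12.92060606060606 [ 0.0284707   0.52911183 -0.95265879]
```

View pics/end.png

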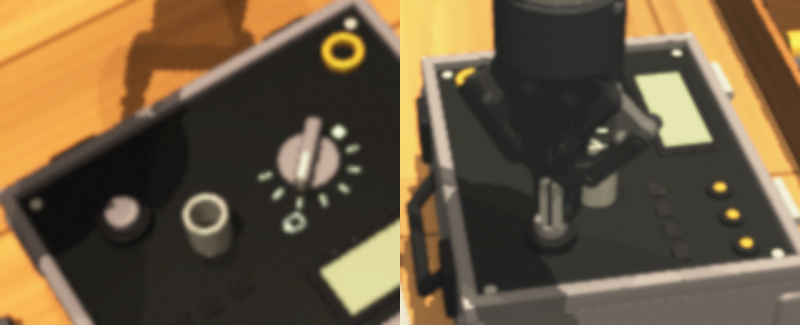

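```bash
python3 -c "
from h import *
print(manip.close_job())"
```

```text
the job is handed in; nothing more can be done
None
```

The selector is on the battery position, the TEST button was pressed, held and released, and the job is handed in at about 13.4 s. No verdict was given.

- **Selector:** It was found on the first click. With the shut fingertips against the side of the bar, I turned it four clicks clockwise to the fifth. The wrist camera afterwards and the last scene view both show the pointer at the mark with the battery outline.
- **TEST button:** I pressed it until the measured force was 8.6 N, above the 5 N for fully in, with the fingertips at 0.154 m, its calculated bottom. It was held there for at least 2.0 s and then let go. In the last scene view the button looks out again. I judged that by eye and did not measure it.
- **Loose things:** In the last scene view, the coupling and bushing look unmoved, also judged by eye. I did not check the things on the bench again, but the arm did not go near them at low height.
- **Arm:** At the end it was clear of everything, and the force reading was only the usual sensor noise of about 1 N.

One move call was refused for a missing key. Nothing moved, and I sent it again.

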